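# Stand the thali up to drain

### The arm

A 6-joint arm with a two-finger parallel gripper is mounted at the origin on the work surface. World frame = base frame: x ahead of the robot, y to its left, z up, the work surface at z = 0. Lengths are in m, angles in rad, forces in N, time in s.
With the tool pointing down it reaches from about 0.35 to 0.775 m from the base axis. Payload 5.5 kg.
Tool frame: the origin (TCP) lies midway between the tips of the shut fingers; the grasp point (between the pads) lies 19 mm behind it; z points along the fingers, y is the direction in which the jaws open and shut (so a half turn about z gives the same grasp; the last joint's range is limited). The gripper opens to 85 mm and grips with 20 to 120 N. Pads are 22 mm wide; open, the fingers measure 114 mm over their backs; the gripper's body (76 mm by 85 mm) begins 54 mm behind the grasp point. The pads swing forward as they close: fully open they stand 13 mm farther back than shut.
Start: joints at [1.151, 0.313, 0.046, 1.304, 0, 1.431], TCP at [0.159, 0.553, 0.231] pointing down, gripper open.
Joint ranges: [-2.76, 2.76], [-0.86, 1.69], [-1.03, 1.26], [-2.2, 2.34], [-1.47, 1.5], [-3.14, 3.14]. Speed limits (rad/s): [2.57, 2.57, 3.14, 3.14, 3.14, 3.14].

### API

Orientations are given as a unit quaternion [w, x, y, z].
In Python, from workcell import env gives the robot as it stands.
- The arm moves only by the shell command python3 -m creep 'ROWS' [OPENING] [FORCE]. ROWS is JSON, a list of rows, each a list of 6 numbers: the shift along the tool's x, y, z in m, then the turn, a rotation vector about the tool's x, y, z in degrees. A call has exactly 8 rows; each row is the pose to reach, as a shift and turn from the pose commanded when the call began, along the tool's axes at that moment; what a row does not reach only later rows make up. A row lasts 1/10 s, in which the tool goes at most 50 mm and 8.59 degrees, less where a joint would pass 70% of its speed; a pose out of reach is approached as far as the arm can. A call with a gripper value outside its range is refused whole. OPENING is the finger opening in m, from 0 to 0.0854, set as the call begins (- or left out, the last holds). The fingers move at their own pace and stop on an object; FORCE is the grip in N (left out, the last holds). Time passes only in rows, so rows that repeat a pose let the fingers close, or fill a call up. It gives the time, the measured TCP pose, the force and the opening at its end, in the units of the state.
- env.get_state(): the state, without advancing time (a new reading comes with each control period).
- env.read_camera(name): name is "scene" or "top" or "wrist"; returns (picture, depth): 400x640x3 uint8, blue, green, red; 400x640 float32, m along the optical axis (not along the pixel's ray), 0 where there is no reading.
- env.camera_params(name): a dict with "fx", "fy", "cx", "cy" (pixels), "position" and "orientation" of the camera in the world. Camera axes: x right, y up, looking along -z (the intrinsics and any distortion apply to the point x, -y, -z); pixel columns grow to the right and rows downward; lengths in m; the calibration is good to about 2 mm. A picture is of the moment at which its call begins: read the wrist's pose just before it. camera_params takes no time and is no camera call; for the wrist camera it gives the pose at the moment of the call.
- env.hand_in(): hands the job in, once; it reports no verdict.
The state is a dict: "clock": time; "joint_pos": joint angles; "qvel": joint speeds; "tau": joint torques, N m; "tcp_pos": TCP position; "orientation": TCP orientation; "wrist_force": force on the tool from outside, world axes, zero at the start; "ft_torque": the same for the moment, N m; "finger_gap": finger opening in m.
Only numpy, scipy, OpenCV 4.12 (cv2) and the standard library are available. Lean on these libraries where they do the work, as an engineer would, in place of code of your own. Each camera call takes 0.05 s, during which the arm holds its last target. There are 200 camera calls.

### The job

Slide the cream thali flat across the counter, without picking it up, until its long edge lies square against the foot of the wooden dish stand. Then tip it up onto that long edge so that it stands there on the counter and leans back, eating side towards the stand, against both of the stand's posts, roughly centred on them; do it gently, without letting it fall or slam. Leave everything else where it is.

Things in the scene. Friction and masses are not known exactly. Their poses are not given: they have to be found in the camera images.
- thali: Cream divided thali, 180 (x) by 240 (y) by 26 mm high, about 0.35 kg, lying flat. Origin: centre of its underside, z up out of the eating side. Body 152 x 212 mm with upright walls; at its top a 4 mm thick flange juts out 14 mm all round, underside 22 mm above the counter. +x half: one long compartment; -x half: two. At the start the +x long edge is towards the stand.
- thali_far_lip (a point): Middle of the outer edge of the thali's +x flange (the long edge towards the stand): 90 mm along +x from its origin, 24 mm up.
- thali_near_lip (a point): Middle of the outer edge of the thali's -x flange (the long edge away from the stand): 90 mm along -x from its origin, 24 mm up.
- stand: Light wooden dish stand, fixed, 160 mm high, 176 wide. x points level from its open front to its back, y along its width, z up. Origin: on the counter, middle of its front foot line. Two 16 mm posts at y = +-80 mm lean back 14 degrees, front faces at x = 0 at the counter, x = 40 mm at the top; a cross rail flush with them, 11 to 33 mm high. Feet run 143 mm back.
- glass_a: Bystander: steel glass, 72 mm across, 115 mm high; origin at the centre of its underside.
- glass_b: Bystander: steel glass, 72 mm across, 115 mm high; origin at the centre of its underside.
- spice_box: Bystander: round steel spice box with lid, 180 mm across, 88 mm high to the top of its knob; origin at the centre of its underside.
- spatula: Bystander: spatula with a wooden handle and red hard silicone blade, 265 mm long along its x, 55 mm wide, 12 mm high, lying flat.
- katori: Bystander: small steel bowl, 84 mm across, 40 mm high.
- salt_jar: Bystander: clear jar with a green cap, 64 mm across, 100 mm high.
There are look-alikes about, which are no part of the job. Leave any green or turquoise look-alike of the stand alone.

How it is judged:
On the way:
1. the thali, still flat, has been slid with its long edge square against the foot of the stand (angle between thali's own z axis and vertical below 0.2 rad and x of thali_far_lip in the frame of stand above -0.004 m and angle between the y axis of thali and the y axis of stand, either way round below 0.1 rad), for 0.1 s.
At the end, for the whole second after the job is handed in: At rest on its former stand-side long edge (within 12 mm of the counter, level, parallel to the stand within 0.1 rad, within 40 mm of its middle, 30 mm before to 20 mm past its foot line), other edge above 150 mm, leaning 4.5 to 23 degrees past vertical, eating side on the stand (angle between thali's own z axis and vertical between 1.65 and 1.98 rad and angle between thali's own y axis and vertical between 1.5 and 1.64 rad and height (world z) of thali_far_lip below 0.012 m and height (world z) of thali_near_lip above 0.15 m and x of thali_far_lip in the frame of stand between -0.03 and 0.02 m and y of thali_far_lip in the frame of stand between -0.04 and 0.04 m and angle between the y axis of thali and the y axis of stand, either way round below 0.1 rad and contact force between thali and stand above 0.05 N and linear speed of thali below 0.01 m/s and angular speed of thali below 0.05 rad/s); the robot touches nothing.
It fails at once if the thali is picked up: the edge towards the stand is lifted more than 60 mm above the counter (height (world z) of thali_far_lip above 0.06 m).
It fails at once if the thali falls or slams (it turns faster than 3.5 rad/s) (angular speed of thali above 3.5 rad/s).
It fails at once if a bystander is shifted by more than 25 mm or knocked over (distance of any of glass_a, glass_b, spice_box, spatula, katori, salt_jar from where it was at the start of the episode above 0.025 m or angle between any of glass_a, glass_b, spice_box, spatula, katori, salt_jar's own z axis and vertical above 0.3 rad).
It also fails if it takes over 48 s, if anything falls off the work surface, if the arm or the gripper's body presses on something with over 40 N, if the wrist force passes 120 N, or if a joint passes its speed limit or range.

## Working session

There is one attempt and no reset: what is moved stays moved. The work goes in short steps, Python scripts to look and compute and a shell command to move; the robot and the scene stay as the last step left them, time stands still between calls to the robot, and variables do not carry over. Pictures are saved under pics/ and viewed, about 8 in all and at most 12, crops included, and the job is handed in when it is done.

```bash
mkdir -p pics; ls
cat > h.py <<'E'
import numpy as np, cv2
from workcell import env
from scipy.spatial.transform import Rotation as R
def rot(q): return R.from_quat([q[1],q[2],q[3],q[0]])
def ray(cam,u,v):
    p=cam; d=np.stack([(np.asarray(u)-p["cx"])/p["fx"],-(np.asarray(v)-p["cy"])/p["fy"],-np.ones_like(np.asarray(u,float))],-1)
    return np.array(p["position"]),rot(p["orientation"]).apply(d)
def onplane(cam,u,v,z):
    o,d=ray(cam,u,v); return o+d*((z-o[2])/d[...,2])[...,None]
def cloud(cam,depth):
    v,u=np.mgrid[:400,:640]; o,d=ray(cam,u.ravel(),v.ravel())
    return (o+d*depth.ravel()[:,None]).reshape(400,640,3)
E
python3 - <<'E'
from h import *
for n in("top","scene"):
    im,d=env.read_camera(n); p=env.camera_params(n); print(n,p)
    cv2.imwrite(f"pics/{n}0.png",im); np.savez(f"{n}0.npz",im=im,d=d)
print(env.get_state())
E
```

```text
pics
top {'fx': 419.447289064584, 'fy': 419.447289064584, 'cx': 324.82457220843736, 'cy': 203.9474677606401, 'position': array([ 0.38649485, -0.01428715,  1.26237563]), 'orientation': array([ 0.70881132,  0.03663484, -0.047199  , -0.70286318])}
scene {'fx': 382.91683108971966, 'fy': 382.91683108971966, 'cx': 319.62761761830285, 'cy': 200.67292361579214, 'position': array([1.40869356, 0.07162592, 0.73003985]), 'orientation': array([0.58835553, 0.28988667, 0.32656451, 0.68055793])}
{'clock': 0.1, 'joint_pos': array([ 1.15141666e+00,  3.13952341e-01,  4.50763009e-02,  1.30360359e+00,
       -8.75087765e-06,  1.43121977e+00]), 'qvel': array([ 4.74677081e-04, -2.92665251e-03,  3.16696198e-03,  5.18217313e-04,
        5.05384899e-04,  6.62548466e-05]), 'tau': array([ 2.01269686e-03, -4.81723666e+01,  2.99245781e+01,  1.27329020e-02,
       -2.25234767e-04, -1.01673771e-05]), 'tcp_pos': array([0.15860331, 0.55220956, 0.230476  ]), 'orientation': array([-2.27966806e-04,  1.39445579e-01,  9.90229379e-01, -8.10200287e-04]), 'wrist_force': array([0.63170555, 0.57662016, 0.16184203]), 'ft_torque': array([-0.04085877, -0.00753305,  0.00424831]), 'finger_gap': 0.08490054283493277}
```

View pics/top0.png

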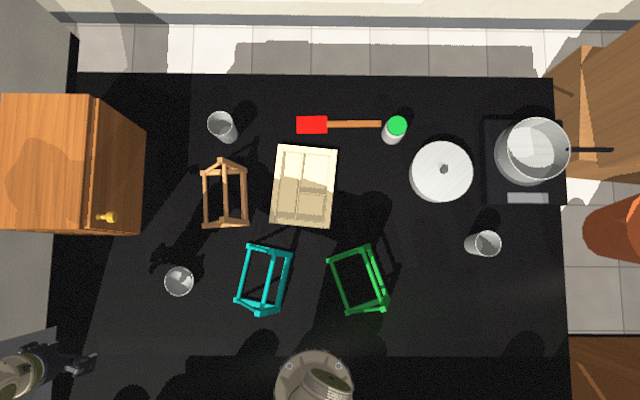

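View pics/scene0.png

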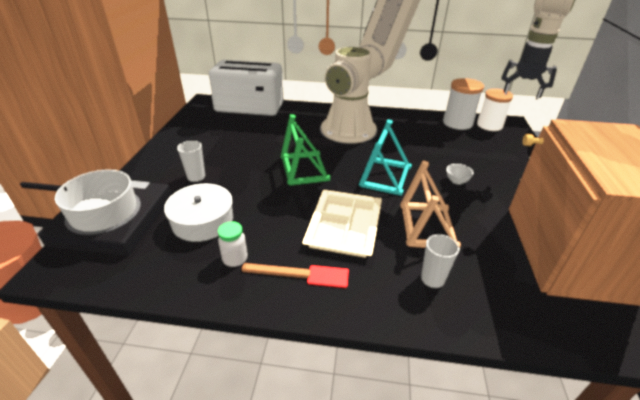

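Top view: the cream thali is at (305,187) and the light wooden stand at (225,193). The look-alikes are turquoise (264,280) and green (357,280), and I choose the wooden one. Glasses are at (222,127) and (485,243), katori (178,281), spatula (338,124), jar (395,130), spice box (441,171). Next I measure and check with a close crop.

Run:
```python
from h import *
f=np.load("top0.npz"); im,d=f["im"],f["d"]; cam=env.camera_params("top"); P=cloud(cam,d)
hsv=cv2.cvtColor(im,cv2.COLOR_BGR2HSV)
cv2.imwrite("pics/crop0.png",cv2.resize(im[130:250,180:360],None,fx=4,fy=4,interpolation=cv2.INTER_CUBIC))
# thali by height & region
reg=np.zeros((400,640),bool); reg[135:240,255:350]=1
m=(reg&(P[...,2]>0.012)&(P[...,2]<.06)&(hsv[...,2]>70)).astype(np.uint8)
c=max(cv2.findContours(m,0,1)[0],key=cv2.contourArea)
q=cv2.boxPoints(cv2.minAreaRect(c)); print("px",q.round(1).tolist(),m.sum(), "z med",np.median(P[...,2][m>0]))
W=onplane(cam,q[:,0],q[:,1],0.026); print(W.round(4), [np.linalg.norm(W[i]-W[i-1]).round(4) for i in range(4)],"c",W.mean(0))
reg[:]=0; reg[140:245,190:258]=1
m=reg&(hsv[...,1]>60)&(hsv[...,2]>60)&(hsv[...,0]<25)
Q=P[m]; print(len(Q),Q.min(0),Q.max(0))
for lo,hi in((-.01,.01),(.01,.04),(.04,.08),(.08,.12),(.12,.15),(.15,.18)):
    s=Q[(Q[:,2]>lo)&(Q[:,2]<hi)]
    if len(s): print(lo,hi,len(s),s.min(0).round(3),s.max(0).round(3),s.mean(0).round(3))
np.save("Q.npy",Q)
```

```text
px [[268.20001220703125, 221.8000030517578], [276.1000061035156, 142.8000030517578], [336.5, 148.89999389648438], [328.6000061035156, 227.89999389648438]] 1845 z med 0.025515849786361455
[[ 0.4793  0.1342  0.026 ]
 [ 0.7182  0.1161  0.026 ]
 [ 0.7017 -0.0663  0.026 ]
 [ 0.463  -0.0439  0.026 ]] [np.float64(0.1789), np.float64(0.2396), np.float64(0.1831), np.float64(0.2397)] c [0.59057089 0.03502189 0.026     ]
1726 [ 0.38649485 -0.01428715 -0.00606727] [0.6754687  0.35201463 1.26237563]
-0.01 0.01 259 [ 0.461  0.195 -0.006] [0.675 0.352 0.01 ] [0.558 0.27  0.001]
0.01 0.04 797 [0.463 0.195 0.01 ] [0.645 0.345 0.04 ] [0.557 0.264 0.02 ]
0.04 0.08 128 [0.467 0.202 0.04 ] [0.646 0.319 0.08 ] [0.559 0.243 0.06 ]
0.08 0.12 126 [0.469 0.214 0.081] [0.644 0.294 0.119] [0.558 0.242 0.1  ]
0.12 0.15 311 [0.469 0.223 0.12 ] [0.643 0.27  0.15 ] [0.559 0.24  0.137]
0.15 0.18 97 [0.468 0.231 0.15 ] [0.643 0.259 0.168] [0.551 0.244 0.16 ]
```

View pics/crop0.png

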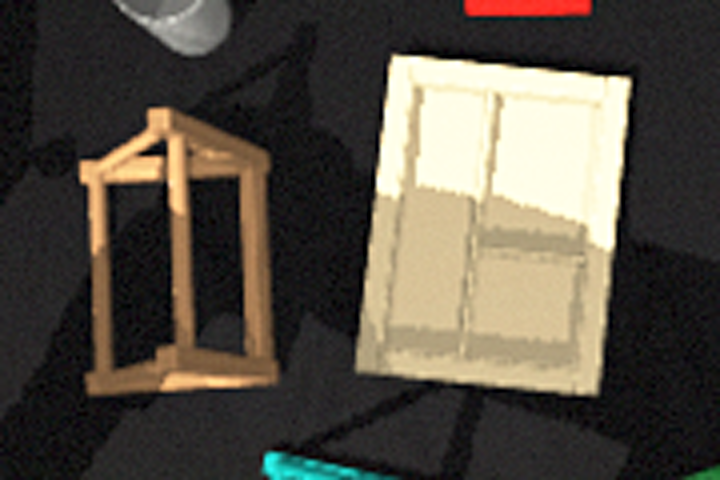

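The crop shows the light wooden stand with its rail towards the thali, and the thali with its long compartment on the stand side. So the choice holds. Now I fit the stand's front plane and yaw.

Run:
```python
from h import *
Q=np.load("Q.npy"); Q=Q[(Q[:,2]>.003)&(Q[:,2]<.18)]
# feet: points low, at the two x-ends -> direction of feet
r=cv2.minAreaRect(Q[:,:2].astype(np.float32)); print("hull rect",r, cv2.boxPoints(r).round(4).tolist())
cam=env.camera_params("top")
# top rail (z>.13): front/back line; posts ends
t=Q[(Q[:,2]>.15)]; v=cv2.fitLine(t[:,:2].astype(np.float32),1,0,.01,.01).ravel(); print("toprail",v,t[:,0].min(),t[:,0].max())
# rail front edge: low points with min y in x bins
s=Q[(Q[:,2]>.02)&(Q[:,2]<.04)]
pts=[]
for x in np.arange(.485,.625,.01):
    b=s[(abs(s[:,0]-x)<.005)&(s[:,1]<.24)]
    if len(b)>3: pts.append((x,np.percentile(b[:,1],10))); 
pts=np.array(pts); print(pts.round(4).tolist()); print(np.polyfit(pts[:,0],pts[:,1],1))
# scene cam check
f=np.load("scene0.npz"); P=cloud(env.camera_params("scene"),f["d"]); h=cv2.cvtColor(f["im"],cv2.COLOR_BGR2HSV)
m=(h[...,1]>60)&(h[...,0]<25)&(P[...,0]>.4)&(P[...,0]<.7)&(P[...,1]>.15)&(P[...,1]<.38)&(P[...,2]>.003)&(P[...,2]<.18)
S=P[m]; r=cv2.minAreaRect(S[:,:2].astype(np.float32)); print(len(S),"scene rect",cv2.boxPoints(r).round(4).tolist())
m=(h[...,2]>70)&(h[...,1]<110)&(P[...,0]>.42)&(P[...,0]<.75)&(P[...,1]>-.09)&(P[...,1]<.16)&(P[...,2]>.02)&(P[...,2]<.03)
T=P[m]; r=cv2.minAreaRect(T[:,:2].astype(np.float32)); print(len(T),"thali scene",cv2.boxPoints(r).round(4).tolist(),r)
# all obstacle extents near: list of heights
f=np.load("top0.npz"); P=cloud(cam,f["d"])
for n,(u0,u1,v0,v1) in dict(glass=(200,242,105,146),spat=(290,385,110,140),katori=(160,200,262,300),turq=(230,295,238,320),green=(322,392,240,318)).items():
    q=P[v0:v1,u0:u1].reshape(-1,3); q=q[(q[:,2]>.006)&(q[:,2]<.3)]; print(n,np.percentile(q,2,0).round(3),np.percentile(q,98,0).round(3))
```

```text
hull rect ((0.5670783519744873, 0.2734043300151825), (0.2080763876438141, 0.14305312931537628), 4.022425651550293) [[0.45829999446868896, 0.3375000059604645], [0.4683000147342682, 0.19480000436306], [0.6758999824523926, 0.2093999981880188], [0.6657999753952026, 0.3521000146865845]]
toprail [0.9977013  0.06776556 0.58302754 0.24610056] 0.46804386300633866 0.6432299290661255
[[0.485, 0.2005], [0.495, 0.201], [0.505, 0.2026], [0.515, 0.2035], [0.525, 0.2037], [0.535, 0.2045], [0.545, 0.2046], [0.555, 0.2068], [0.565, 0.2072], [0.575, 0.2077], [0.585, 0.2087], [0.595, 0.2093], [0.605, 0.2096], [0.615, 0.2103], [0.625, 0.2117]]
[0.07718962 0.1632762 ]
1701 scene rect [[0.460099995136261, 0.3337000012397766], [0.46959999203681946, 0.1940000057220459], [0.6507999897003174, 0.20640000700950623], [0.6412000060081482, 0.34619998931884766]]
1402 thali scene [[0.4611000120639801, -0.04430000111460686], [0.7037000060081482, -0.06759999692440033], [0.7210000157356262, 0.11169999837875366], [0.47839999198913574, 0.13510000705718994]] ((0.5910497903823853, 0.03374454379081726), (0.1802140772342682, 0.24374082684516907), 84.49723815917969)
glass [0.718 0.234 0.007] [0.784 0.301 0.116]
spat [ 0.747 -0.205  0.006] [0.813 0.055 0.041]
katori [0.27  0.349 0.007] [0.346 0.424 0.042]
turq [0.228 0.072 0.008] [0.411 0.221 0.163]
green [ 0.223 -0.209  0.007] [ 0.41  -0.046  0.163]
```

Stand front foot line: middle is about (0.560, 0.200), and its x axis is about (-0.071, 0.997). The thali is centred at (0.591, 0.035) and needs about +9.5° of yaw. Both views agree and the sizes match what is given.

Plan:
1. Push the near flange with the open fingers as a bar set parallel to the stand.
2. Tilt the tool 45° and hook the fingers under the near flange.
3. Lift it over against the stand.

First I move over.

```bash
python3 -m creep '[[-0.02,-0.02,-0.03,0,0,5],[-0.055,-0.053,-0.04,0,0,10],[-0.09,-0.086,-0.04,0,0,16],[-0.125,-0.119,-0.04,0,0,22],[-0.16,-0.152,-0.04,0,0,28],[-0.195,-0.185,-0.04,0,0,34],[-0.23,-0.218,-0.04,0,0,40],[-0.265,-0.25,-0.04,0,0,46]]' 0.0854
cat > rel.py <<'E'
import sys; from h import *
# target TCP world pos, tilt (deg about tool y from stand-parallel down pose) -> shift/turn in tool axes
s=env.get_state(); C=rot(s["orientation"]); w=np.array([.9975,.071,0]); xs=np.array([-.071,.9975,0])
O=np.array([.560,.200,0])
def T(tilt): return R.from_matrix(np.stack([xs,w,[0,0,-1.]],1))*R.from_euler("y",tilt,degrees=True)
a=[float(v) for v in sys.argv[1:]]   # stand-frame x, y, z(world), tilt
p=O+xs*a[0]+w*a[1]+[0,0,a[2]]
print("t",round(s["clock"],2),"world",s["tcp_pos"].round(4),"stand-frame",[round(float((s["tcp_pos"]-O)@k),4) for k in(xs,w)],"target",p.round(3))
print("shift",C.inv().apply(p-s["tcp_pos"]).round(4),"turn",(C.inv()*T(a[3])).as_rotvec(degrees=True).round(2),"J",s["joint_pos"].round(3),"F",s["wrist_force"].round(1))
E
python3 rel.py -0.33 0.02 0.27 0
```

```text
clock: 0.9
tcp_pos: [0.3447, 0.2374, 0.2711]
orientation: [-0.0, 0.517, 0.856, -0.0]
wrist_force: [0.6, 0.1, 1.3]
finger_gap: 0.0853
t 0.9 world [0.3447 0.2374 0.2711] stand-frame [0.0526, -0.2121] target [ 0.603 -0.128  0.27 ]
shift [-0.4435  0.059   0.0011] turn [-0.   -0.   23.67] J [ 4.110e-01 -1.000e-03 -2.320e-01  1.339e+00  0.000e+00  1.497e+00] F [0.6 0.1 1.3]
```

```bash
python3 -m creep '[[-0.048,0.006,0,0,0,3],[-0.096,0.012,0,0,0,6],[-0.144,0.018,0,0,0,9],[-0.192,0.024,0,0,0,12],[-0.24,0.03,0,0,0,15],[-0.288,0.037,0,0,0,18],[-0.336,0.044,0,0,0,21],[-0.384,0.051,0,0,0,23.7]]'
python3 rel.py -0.33 0.02 0.03 0
```

```text
clock: 1.7
tcp_pos: [0.5702, -0.0779, 0.2708]
orientation: [-0.0, 0.681, 0.732, -0.0]
wrist_force: [0.8, 0.6, 0.2]
finger_gap: 0.0851
t 1.7 world [ 0.5702 -0.0779  0.2708] stand-frame [-0.2779, -0.0095] target [ 0.603 -0.128  0.03 ]
shift [-0.0523  0.0296  0.2408] turn [-0.03 -0.03  0.05] J [-0.275  0.308  0.135  1.398  0.     1.223] F [0.8 0.6 0.2]
```

```bash
python3 -m creep '[[-0.04,0.02,0.02,0,0,0],[-0.052,0.03,0.065,0,0,0],[-0.052,0.03,0.11,0,0,0],[-0.052,0.03,0.155,0,0,0],[-0.052,0.03,0.2,0,0,0],[-0.052,0.03,0.235,0,0,0],[-0.052,0.03,0.26,0,0,0],[-0.052,0.03,0.269,0,0,0]]'
python3 rel.py -0.11 0.01 0.002 0
python3 - <<'E'
from h import *
im,d=env.read_camera("wrist"); cv2.imwrite("pics/w1.png",im)
im2,d=env.read_camera("scene"); cv2.imwrite("pics/s1.png",np.hstack([cv2.resize(im,(400,250)),cv2.resize(im2[130:330,230:550],(400,250))]))
E
```

```text
clock: 2.5
tcp_pos: [0.6005, -0.1247, -0.0015]
orientation: [-0.003, 0.68, 0.733, -0.001]
wrist_force: [-0.2, 0.4, 0.2]
finger_gap: 0.0852
t 2.5 world [ 0.6005 -0.1247 -0.0015] stand-frame [-0.3267, 0.0174] target [0.578 0.091 0.002]
shift [ 0.2168 -0.0067 -0.0029] turn [-0.34 -0.16  0.19] J [-0.336  0.551 -0.191  0.835  0.     1.161] F [-0.2  0.4  0.2]
```

View pics/s1.png

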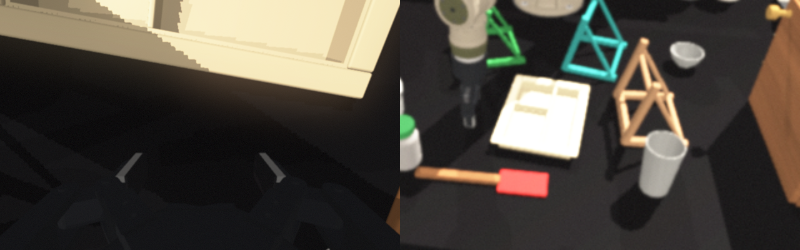

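The fingers are down behind the near edge, clear of it (wrist view: edge well ahead of the pads). Now push.

```bash
python3 -m creep '[[0.02,0,-0.002,0,0,0],[0.032,-0.001,-0.003,0,0,0],[0.042,-0.002,-0.003,0,0,0],[0.052,-0.003,-0.003,0,0,0],[0.062,-0.004,-0.003,0,0,0],[0.072,-0.004,-0.003,0,0,0],[0.082,-0.005,-0.003,0,0,0],[0.09,-0.005,-0.003,0,0,0]]'
cat > th.py <<'E'
from h import *
def thali():
    im,d=env.read_camera("top"); cam=env.camera_params("top"); P=cloud(cam,d); hsv=cv2.cvtColor(im,cv2.COLOR_BGR2HSV)
    m=((P[...,2]>.012)&(P[...,2]<.045)&(hsv[...,2]>70)&(hsv[...,1]<110)&(P[...,0]>.42)&(P[...,0]<.735)&(P[...,1]>-.09)&(P[...,1]<.215)).astype(np.uint8)
    c=max(cv2.findContours(m,0,1)[0],key=cv2.contourArea); r=cv2.minAreaRect(c); q=cv2.boxPoints(r); W=onplane(cam,q[:,0],q[:,1],.026)
    i=np.argsort(W[:,1]); far=W[i[2:]]; near=W[i[:2]]; w=np.array([.9975,.071,0]); xs=np.array([-.071,.9975,0]); O=np.array([.56,.2,.026])
    for n,e in(("far",far),("near",near)):
        e=e[np.argsort(e[:,0])]; v=e[1]-e[0]
        print(n,"stand x,y mid",round((e.mean(0)-O)@xs,4),round((e.mean(0)-O)@w,4),"len",np.linalg.norm(v).round(3),"angle vs stand deg",np.degrees(np.arctan2(v@xs,v@w)).round(2))
    return im
if __name__=="__main__": thali()
E
python3 th.py; python3 rel.py -0.19 0.005 0.0 0
```

```text
clock: 3.4
tcp_pos: [0.5921, -0.0358, 0.0057]
orientation: [0.001, 0.68, 0.733, 0.0]
wrist_force: [1.4, -3.1, 2.5]
finger_gap: 0.0851
far stand x,y mid -0.0443 0.0165 len 0.243 angle vs stand deg -5.07
near stand x,y mid -0.1655 0.0037 len 0.243 angle vs stand deg -5.74
t 3.45 world [ 0.5915 -0.0344  0.0054] stand-frame [-0.2361, 0.0148] target [0.578 0.011 0.   ]
shift [ 0.0461 -0.0095  0.0054] turn [ 0.   -0.05  0.26] J [-1.940e-01  5.060e-01 -2.510e-01  8.140e-01  1.000e-03  1.301e+00] F [ 0.5 -0.6  1. ]
```

```bash
python3 -m creep '[[0.004,-0.001,0.004,0,0,0],[0.011,-0.002,0.005,0,0,0],[0.018,-0.003,0.005,0,0,0],[0.025,-0.004,0.005,0,0,0],[0.031,-0.005,0.005,0,0,0],[0.036,-0.006,0.005,0,0,0],[0.04,-0.007,0.005,0,0,0],[0.043,-0.007,0.005,0,0,0]]'
python3 th.py; python3 rel.py -0.18 0.005 0.0 0
```

```text
clock: 4.25
tcp_pos: [0.5808, 0.0067, -0.0]
orientation: [-0.001, 0.68, 0.733, -0.0]
wrist_force: [-0.0, -1.2, -1.3]
finger_gap: 0.0855
far stand x,y mid -0.0059 -0.004 len 0.24 angle vs stand deg 0.28
near stand x,y mid -0.1131 -0.0054 len 0.241 angle vs stand deg -0.3
t 4.3 world [0.5809 0.0071 0.    ] stand-frame [-0.1939, 0.0071] target [0.578 0.021 0.   ]
shift [ 0.0139 -0.002   0.0001] turn [-0.06 -0.05  0.24] J [-1.260e-01  4.940e-01 -2.870e-01  7.910e-01  1.000e-03  1.369e+00] F [-0.3  1.2 -1.2]
```

Squared to 0.3°, with the lip about 6 mm short. Push on gently until it touches the stand.

```bash
python3 -m creep '[[0.002,0,0,0,0,0],[0.004,0,0,0,0,0],[0.006,0,0,0,0,0],[0.008,0,0,0,0,0],[0.01,0,0,0,0,0],[0.011,0,0,0,0,0],[0.012,0,0,0,0,0],[0.012,0,0,0,0,0]]'
python3 th.py; python3 rel.py -0.18 0.005 0.0 0
```

```text
clock: 5.1
tcp_pos: [0.5806, 0.0171, 0.0003]
orientation: [0.001, 0.681, 0.733, -0.001]
wrist_force: [-1.3, -4.3, -0.4]
finger_gap: 0.0854
far stand x,y mid 0.0079 -0.0011 len 0.243 angle vs stand deg -2.34
near stand x,y mid -0.0897 -0.0071 len 0.243 angle vs stand deg -2.87
t 5.15 world [5.806e-01 1.710e-02 3.000e-04] stand-frame [-0.1839, 0.0076] target [0.578 0.021 0.   ]
shift [ 0.0039 -0.0026  0.0003] turn [-0.01  0.1   0.15] J [-0.108  0.493 -0.288  0.789 -0.002  1.389] F [-0.4 -4.9 -0.6]
```

The push met firm resistance at the stand (about 5 N against about 1.5 N of sliding friction), lip at about +5 mm. Next, back off and tilt the tool 45° for the hook. I also write the tipping-path calculator.

```bash
python3 -m creep '[[-0.02,0,0,0,0,0],[-0.04,-0.002,-0.02,0,6,0],[-0.045,-0.004,-0.035,0,14,0],[-0.045,-0.007,-0.035,0,22,0],[-0.045,-0.007,-0.035,0,30,0],[-0.045,-0.007,-0.035,0,38,0],[-0.045,-0.007,-0.035,0,45,0],[-0.045,-0.007,-0.035,0,45,0]]'
python3 th.py; python3 rel.py -0.20 0.0 0.001 45
cat > plan.py <<'E'
import sys,json; from h import *
# thali section corners (mm): body bottom far, flange far low, flange far top, near-edge low
C=np.array([[76,0],[90,22],[90,26],[-90,22]])*1e-3
def pose(th,tau,a,m=.001):
    t=np.radians(th); M=np.array([[np.cos(t),np.sin(t)],[-np.sin(t),np.cos(t)]])
    K=C@M.T; K[:,1]-=K[:3,1].min(); K[:,0]-= (K[:3,0]-.25*K[:3,1]).max()+m
    if th>=104: pass
    u=np.radians(tau); d=np.array([np.sin(u),-np.cos(u)]); nx=np.array([np.cos(u),np.sin(u)])
    f=np.array([np.cos(t),-np.sin(t)]); U=K[3]+a*(d if 90-tau>th else f)
    return U+.013*d-.011*nx, K
def rows(seq,start):   # start (x,z,tau); rows in tool axes of start
    x0,z0,t0=start; u=np.radians(t0); X=np.array([np.cos(u),np.sin(u)]); Z=np.array([np.sin(u),-np.cos(u)])
    for th,tau,a in seq:
        p,K=pose(th,tau,a); D=p-[x0,z0]; print(f"th {th} tau {tau} tcp {p.round(4)} lip {K[1].round(3)} row {[round(float(D@X),4),0,round(float(D@Z),4),0,tau-t0,0]}")
if __name__=="__main__":
    seq=json.loads(sys.argv[1]); st=json.loads(sys.argv[2]); rows(seq,st)
E
python3 plan.py '[[0,45,0.005],[4,45,0.006],[8,45,0.007],[12,45,0.008],[16,45,0.009],[20,45,0.010],[24,45,0.010],[28,45,0.010],[32,45,0.010],[40,45,0.010],[50,40,0.010],[60,30,0.01],[70,20,0.01],[80,10,0.01],[90,2,0.01],[100,0,0.01],[104,0,0.01]]' '[-0.2,0.001,45]'
```

```text
clock: 5.95
tcp_pos: [0.5759, -0.0292, 0.0313]
orientation: [-0.284, 0.63, 0.674, 0.261]
wrist_force: [0.5, -0.4, -0.9]
finger_gap: 0.0858
far stand x,y mid 0.0056 -0.0035 len 0.24 angle vs stand deg 0.78
near stand x,y mid -0.1748 -0.0044 len 0.241 angle vs stand deg -0.19
t 6.0 world [ 0.5765 -0.0284  0.0327] stand-frame [-0.229, 0.0002] target [0.574 0.001 0.001]
shift [-0.002  -0.0001  0.0429] turn [-0.19 -0.1  -0.14] J [-0.511  0.776  0.034  1.336  0.631  0.821] F [0.8 0.5 0.3]
th 0 tau 45 tcp [-0.1706  0.0015] lip [0.005 0.022] row [0.0212, 0, 0.0205, 0, 0, 0]
th 4 tau 45 tcp [-0.1697  0.0123] lip [0.004 0.021] row [0.0295, 0, 0.0135, 0, 0, 0]
th 8 tau 45 tcp [-0.1679  0.023 ] lip [0.004 0.02 ] row [0.0382, 0, 0.0071, 0, 0, 0]
th 12 tau 45 tcp [-0.1653  0.0334] lip [0.004 0.019] row [0.0474, 0, 0.0016, 0, 0, 0]
th 16 tau 45 tcp [-0.1621  0.0436] lip [0.003 0.017] row [0.0569, 0, -0.0033, 0, 0, 0]
th 20 tau 45 tcp [-0.1581  0.0534] lip [0.003 0.016] row [0.0667, 0, -0.0074, 0, 0, 0]
th 24 tau 45 tcp [-0.1541  0.0636] lip [0.002 0.014] row [0.0767, 0, -0.0118, 0, 0, 0]
th 28 tau 
[... 173 characters left out ...]
45 tcp [-0.1302  0.0995] lip [-0.001  0.008] row [0.119, 0, -0.0203, 0, 0, 0]
th 50 tau 40 tcp [-0.1119  0.1166] lip [-0.003  0.003] row [0.144, 0, -0.0195, 0, -5, 0]
th 60 tau 30 tcp [-0.092   0.1305] lip [-0.004  0.   ] row [0.1679, 0, -0.0152, 0, -15, 0]
th 70 tau 20 tcp [-0.0685  0.1438] lip [-0.004  0.   ] row [0.194, 0, -0.0079, 0, -25, 0]
th 80 tau 10 tcp [-0.0429  0.1527] lip [-0.005  0.   ] row [0.2184, 0, 0.0038, 0, -35, 0]
th 90 tau 2 tcp [-0.0155  0.1566] lip [-0.005  0.   ] row [0.2405, 0, 0.0204, 0, -43, 0]
th 100 tau 0 tcp [0.0136 0.1551] lip [-0.005  0.001] row [0.26, 0, 0.0421, 0, -45, 0]
th 104 tau 0 tcp [0.0252 0.1529] lip [-0.005  0.001] row [0.2667, 0, 0.0519, 0, -45, 0]
```

The top view now gives the lip at +5.6 mm, centred within 4 mm and square within 1°. Now lower the tilted fingers and slide them up to the flange.

```bash
python3 -m creep '[[0,0,0.015,0,0,0],[-0.001,0,0.03,0,0,0],[-0.001,0,0.04,0,0,0],[-0.001,0,0.04,0,0,0],[0.007,0,0.048,0,0,0],[0.013,0,0.054,0,0,0],[0.017,0,0.058,0,0,0],[0.017,0,0.058,0,0,0]]'
python3 rel.py -0.1706 0.0 0.0015 45
python3 - <<'E'
from h import *
im,d=env.read_camera("wrist"); im2,d=env.read_camera("scene"); cv2.imwrite("pics/s2.png",np.hstack([cv2.resize(im,(400,250)),cv2.resize(im2[130:330,270:590],(400,250))]))
E
```

```text
clock: 6.8
tcp_pos: [0.5729, 0.0266, 0.0068]
orientation: [-0.28, 0.628, 0.678, 0.26]
wrist_force: [-0.2, 0.5, 0.2]
finger_gap: 0.0853
t 6.8 world [0.5729 0.0266 0.0068] stand-frame [-0.1739, 0.0005] target [0.572 0.03  0.002]
shift [-0.0014 -0.0005  0.0061] turn [-0.17  0.01  0.2 ] J [-0.435  0.757 -0.073  1.195  0.665  0.901] F [-0.2  0.5  0.2]
```

View pics/s2.png

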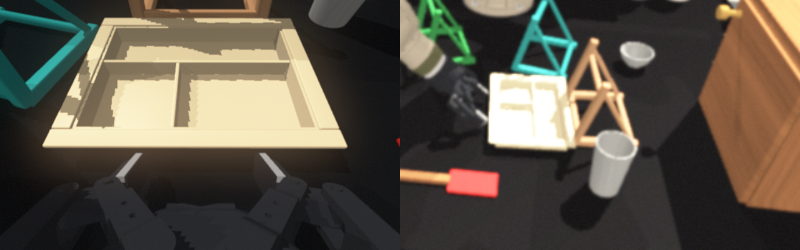

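The pads are level with the lip but about 5 mm too high to be under it. I back off, drop, and go in again.

```bash
python3 -m creep '[[-0.007,0,-0.005,0,0,0],[-0.0095,0,-0.002,0,0,0],[-0.0105,0,-0.001,0,0,0],[-0.0105,0,-0.001,0,0,0],[-0.007,0,0.003,0,0,0],[-0.003,0,0.007,0,0,0],[-0.001,0,0.009,0,0,0],[-0.001,0,0.009,0,0,0]]'
python3 rel.py -0.1706 0.0 0.0015 45
python3 - <<'E'
from h import *
im,d=env.read_camera("wrist"); cv2.imwrite("pics/w3.png",im[180:330])
E
```

```text
clock: 7.7
tcp_pos: [0.5724, 0.0321, -0.0006]
orientation: [-0.281, 0.628, 0.677, 0.26]
wrist_force: [-0.0, 1.0, -0.3]
finger_gap: 0.0853
t 7.7 world [ 0.5724  0.0321 -0.0006] stand-frame [-0.1683, 0.0004] target [0.572 0.03  0.002]
shift [-0.0001 -0.0004 -0.0031] turn [-0.19 -0.01  0.18] J [-0.427  0.762 -0.085  1.173  0.669  0.91 ] F [-0.   1.  -0.3]
```

View pics/w3.png

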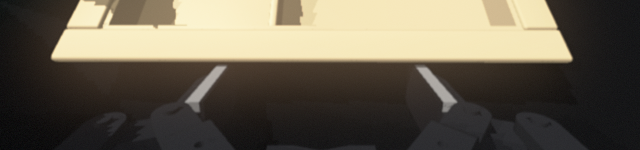

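```bash
python3 -m creep '[[0.001,0,0.001,0,0,0],[0.003,0,0.003,0,0,0],[0.004,0,0.004,0,0,0],[0.005,0,0.005,0,0,0],[0.006,0,0.006,0,0,0],[0.006,0,0.006,0,0,0],[0.006,0,0.006,0,0,0],[0.006,0,0.006,0,0,0]]'
python3 rel.py -0.16 0.0 0.0 45
python3 - <<'E'
from h import *
im,d=env.read_camera("wrist"); cv2.imwrite("pics/w4.png",im[180:330])
E
```

```text
clock: 8.55
tcp_pos: [0.5729, 0.0367, -0.0015]
orientation: [-0.278, 0.629, 0.678, 0.259]
wrist_force: [-1.5, -11.6, -0.9]
finger_gap: 0.0854
t 8.55 world [ 0.5729  0.0367 -0.0015] stand-frame [-0.1638, 0.0013] target [0.571 0.04  0.   ]
shift [ 0.0038 -0.0013  0.0016] turn [-0.05  0.3   0.16] J [-0.418  0.756 -0.095  1.156  0.669  0.924] F [ -1.5 -11.6  -0.9]
```

View pics/w4.png

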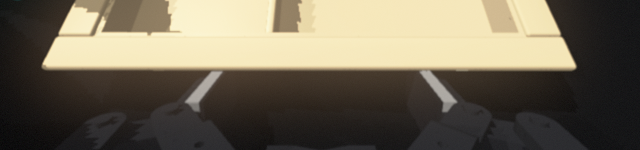

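```bash
python3 -m creep '[[0,0,-0.004,0,0,0],[0.0015,0,-0.0055,0,0,0],[0.003,0,-0.0075,0,0,0],[0.005,0,-0.009,0,0,0],[0.007,0,-0.0105,0,0,0],[0.009,0,-0.012,0,0,0],[0.011,0,-0.014,0,0,0],[0.0125,0,-0.0155,0,0,0]]'
python3 rel.py -0.16 0.0 0.0 45
python3 - <<'E'
from h import *
im,d=env.read_camera("wrist"); im2,d=env.read_camera("scene"); cv2.imwrite("pics/s5.png",np.hstack([cv2.resize(im,(400,250)),cv2.resize(im2[170:310,340:500],(400,350))[:250]]))
E
```

```text
clock: 9.4
tcp_pos: [0.5725, 0.0371, 0.0194]
orientation: [-0.28, 0.629, 0.677, 0.26]
wrist_force: [1.1, -5.1, -1.7]
finger_gap: 0.0855
t 9.4 world [0.5725 0.0371 0.0194] stand-frame [-0.1633, 0.0009] target [0.571 0.04  0.   ]
shift [-0.0113 -0.0009  0.0161] turn [-0.1   0.05  0.17] J [-0.419  0.732 -0.082  1.197  0.672  0.921] F [ 1.1 -5.1 -1.7]
```

View pics/s5.png

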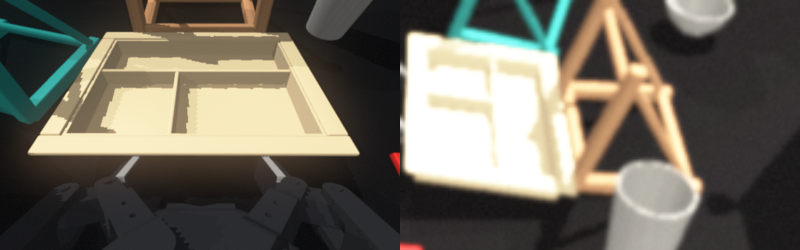

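The edge now covers the fingertips, and Fz is −1.7 N, about half the thali's weight, so it is riding on the fingers. I check the near-edge height from scene depth.

```bash
cat > lip.py <<'E'
from h import *
def lip():
    im,d=env.read_camera("scene"); P=cloud(env.camera_params("scene"),d); h=cv2.cvtColor(im,cv2.COLOR_BGR2HSV)
    w=np.array([.9975,.071,0]); xs=np.array([-.071,.9975,0]); O=np.array([.56,.2,0])
    S=np.stack([(P-O)@xs,(P-O)@w,P[...,2]],-1)
    m=(h[...,2]>110)&(h[...,1]<75)&(S[...,0]>-.2)&(S[...,0]<.08)&(abs(S[...,1])<.14)&(S[...,2]>.0)&(S[...,2]<.22)&(d>0)
    Q=S[cv2.erode(m.astype(np.uint8),np.ones((2,2)))>0]
    # short-side flange/edge nearest the camera: y>0.09
    for n,s in(("all",Q),("y>.1",Q[Q[:,1]>.1])):
        print(n,len(s),"x",np.percentile(s[:,0],[1,99]).round(3),"y",np.percentile(s[:,1],[1,99]).round(3),"z",np.percentile(s[:,2],[1,99]).round(3), "slope deg",np.degrees(np.arctan(np.polyfit(s[:,0],s[:,2],1)[0])).round(1))
    return im
if __name__=="__main__": lip()
E
python3 lip.py
python3 plan.py '[[8,45,0.007],[12,45,0.008],[16,45,0.009],[20,45,0.010],[24,45,0.010],[28,45,0.010],[32,45,0.010],[36,45,0.01],[40,45,0.010]]' '[-0.168,0.023,45]'
```

```text
all 3536 x [-0.172  0.033] y [-0.114  0.116] z [0.005 0.048] slope deg -4.6
y>.1 438 x [-0.168 -0.   ] y [0.1   0.118] z [0.006 0.045] slope deg -6.8
th 8 tau 45 tcp [-0.1679  0.023 ] lip [0.004 0.02 ] row [0.0, 0, 0.0001, 0, 0, 0]
th 12 tau 45 tcp [-0.1653  0.0334] lip [0.004 0.019] row [0.0092, 0, -0.0055, 0, 0, 0]
th 16 tau 45 tcp [-0.1621  0.0436] lip [0.003 0.017] row [0.0187, 0, -0.0103, 0, 0, 0]
th 20 tau 45 tcp [-0.1581  0.0534] lip [0.003 0.016] row [0.0285, 0, -0.0145, 0, 0, 0]
th 24 tau 45 tcp [-0.1541  0.0636] lip [0.002 0.014] row [0.0385, 0, -0.0188, 0, 0, 0]
th 28 tau 45 tcp [-0.1492  0.0733] lip [0.001 0.013] row [0.0489, 0, -0.0223, 0, 0, 0]
th 32 tau 45 tcp [-0.1436  0.0826] lip [0.001 0.011] row [0.0594, 0, -0.0249, 0, 0, 0]
th 36 tau 45 tcp [-0.1373  0.0913] lip [-0.    0.01] row [0.07, 0, -0.0266, 0, 0, 0]
th 40 tau 45 tcp [-0.1302  0.0995] lip [-0.001  0.008] row [0.0808, 0, -0.0274, 0, 0, 0]
```

Tipping works: θ is about 7°, near edge at 46 mm. Continue slowly along the arc.

```bash
python3 -m creep '[[0.005,0,-0.003,0,0,0],[0.009,0,-0.0055,0,0,0],[0.014,0,-0.008,0,0,0],[0.0187,0,-0.0103,0,0,0],[0.0235,0,-0.0125,0,0,0],[0.0285,0,-0.0145,0,0,0],[0.0335,0,-0.0167,0,0,0],[0.0385,0,-0.0188,0,0,0]]'
python3 lip.py;python3 rel.py -0.1541 0.0 0.0636 45
```

```text
clock: 10.35
tcp_pos: [0.571, 0.0518, 0.06]
orientation: [-0.281, 0.628, 0.677, 0.26]
wrist_force: [0.9, -2.5, 0.4]
finger_gap: 0.0854
all 3228 x [-0.161  0.035] y [-0.114  0.117] z [0.012 0.091] slope deg -18.7
y>.1 436 x [-0.159 -0.   ] y [0.1   0.118] z [0.016 0.09 ] slope deg -21.0
t 10.4 world [0.5712 0.0521 0.0608] stand-frame [-0.1483, 0.0007] target [0.571 0.046 0.064]
shift [-0.0022 -0.0007 -0.0061] turn [-0.13 -0.03  0.18] J [-0.397  0.673 -0.075  1.25   0.682  0.945] F [-0.8 -1.5  0.2]
```

```bash
python3 plan.py '[[24,45,0.010],[28,45,0.010],[32,45,0.010],[36,45,0.01],[40,45,0.010],[44,45,0.01],[48,42,0.01],[52,38,0.01]]' '[-0.1541,0.0636,45]'
```

```text
th 24 tau 45 tcp [-0.1541  0.0636] lip [0.002 0.014] row [0.0, 0, 0.0, 0, 0, 0]
th 28 tau 45 tcp [-0.1492  0.0733] lip [0.001 0.013] row [0.0103, 0, -0.0034, 0, 0, 0]
th 32 tau 45 tcp [-0.1436  0.0826] lip [0.001 0.011] row [0.0208, 0, -0.006, 0, 0, 0]
th 36 tau 45 tcp [-0.1373  0.0913] lip [-0.    0.01] row [0.0315, 0, -0.0077, 0, 0, 0]
th 40 tau 45 tcp [-0.1302  0.0995] lip [-0.001  0.008] row [0.0423, 0, -0.0085, 0, 0, 0]
th 44 tau 45 tcp [-0.1225  0.1071] lip [-0.002  0.006] row [0.0531, 0, -0.0084, 0, 0, 0]
th 48 tau 42 tcp [-0.1155  0.1136] lip [-0.002  0.004] row [0.0627, 0, -0.008, 0, -3, 0]
th 52 tau 38 tcp [-0.1082  0.1195] lip [-0.003  0.003] row [0.0719, 0, -0.0071, 0, -7, 0]
```

```bash
python3 -m creep '[[0.005,0,-0.003,0,0,0],[0.0103,0,-0.005,0,0,0],[0.0155,0,-0.0065,0,0,0],[0.0208,0,-0.008,0,0,0],[0.026,0,-0.009,0,0,0],[0.0315,0,-0.0097,0,0,0],[0.037,0,-0.0102,0,0,0],[0.0423,0,-0.0105,0,0,0]]'
python3 lip.py;python3 rel.py -0.1302 0.0 0.0995 45
```

```text
clock: 11.2
tcp_pos: [0.5695, 0.0742, 0.0973]
orientation: [-0.28, 0.628, 0.677, 0.26]
wrist_force: [-1.0, -0.9, -1.6]
finger_gap: 0.0853
all 2621 x [-0.139  0.043] y [-0.113  0.116] z [0.006 0.132] slope deg -34.9
y>.1 429 x [-0.138 -0.005] y [0.1   0.118] z [0.008 0.124] slope deg -38.6
t 11.25 world [0.5695 0.0746 0.098 ] stand-frame [-0.1257, 0.0006] target [0.569 0.07  0.1  ]
shift [-0.0021 -0.0006 -0.0043] turn [-0.13 -0.01  0.19] J [-0.364  0.615 -0.074  1.283  0.695  0.985] F [ 0.3  1.2 -0.3]
```

```bash
python3 plan.py '[[44,44,0.010],[48,41,0.009],[52,37,0.008],[56,33,0.008],[60,29,0.008],[64,25,0.008],[68,21,0.008],[72,17,0.008]]' '[-0.1302,0.0995,45]'
```

```text
th 44 tau 44 tcp [-0.123  0.107] lip [-0.002  0.006] row [0.0104, 0, -0.0001, 0, -1, 0]
th 48 tau 41 tcp [-0.1165  0.1143] lip [-0.002  0.004] row [0.0201, 0, -0.0008, 0, -4, 0]
th 52 tau 37 tcp [-0.1099  0.121 ] lip [-0.003  0.003] row [0.0295, 0, -0.0008, 0, -8, 0]
th 56 tau 33 tcp [-0.102   0.1263] lip [-0.004  0.001] row [0.0389, 0, 0.001, 0, -12, 0]
th 60 tau 29 tcp [-0.0934  0.1322] lip [-0.004  0.   ] row [0.0491, 0, 0.0029, 0, -16, 0]
th 64 tau 25 tcp [-0.0842  0.1381] lip [-0.004  0.   ] row [0.0599, 0, 0.0053, 0, -20, 0]
th 68 tau 21 tcp [-0.0745  0.1433] lip [-0.004  0.   ] row [0.0704, 0, 0.0084, 0, -24, 0]
th 72 tau 17 tcp [-0.0645  0.1479] lip [-0.004  0.   ] row [0.0807, 0, 0.0122, 0, -28, 0]
```

```bash
python3 -m creep '[[0.0104,0,-0.001,0,-1,0],[0.02,0,-0.0015,0,-4,0],[0.0295,0,-0.001,0,-8,0],[0.039,0,0.001,0,-12,0],[0.049,0,0.003,0,-16,0],[0.06,0,0.005,0,-20,0],[0.0705,0,0.0085,0,-24,0],[0.0705,0,0.0085,0,-24,0]]'
python3 lip.py;python3 rel.py -0.0745 0.0 0.1433 21; python3 plan.py '[[72,17,0.008],[76,14,0.008],[80,10,0.008],[84,6,0.008],[88,4,0.008],[92,2,0.008],[96,0,0.008],[100,0,0.008],[104,0,0.008]]' '[-0.0745,0.1433,21]'
```

```text
clock: 12.05
tcp_pos: [0.5656, 0.1324, 0.1437]
orientation: [-0.132, 0.667, 0.722, 0.125]
wrist_force: [0.8, -0.0, -0.0]
finger_gap: 0.0852
all 1138 x [-0.079  0.05 ] y [-0.109  0.117] z [0.007 0.169] slope deg -53.3
y>.1 410 x [-0.076 -0.009] y [0.1   0.118] z [0.011 0.167] slope deg -66.1
t 12.1 world [0.5654 0.1313 0.1426] stand-frame [-0.0689, 0.0005] target [0.565 0.126 0.143]
shift [-0.005  -0.0005 -0.0027] turn [ 0.05 -0.01  0.41] J [-0.098  0.38  -0.131  1.124  0.361  1.383] F [ 0.  -0.9 -0. ]
th 72 tau 17 tcp [-0.0645  0.1479] lip [-0.004  0.   ] row [0.011, 0, -0.0007, 0, -4, 0]
th 76 tau 14 tcp [-0.0538  0.1516] lip [-0.005  0.   ] row [0.0223, 0, -0.0003, 0, -7, 0]
th 80 tau 10 tcp [-0.0432  0.1547] lip [-0.005  0.   ] row [0.0333, 0, 0.0006, 0, -11, 0]
th 84 tau 6 tcp [-0.0324  0.157 ] lip [-0.005  0.   ] row [0.0442, 0, 0.0023, 0, -15, 0]
th 88 tau 4 tcp [-0.021   0.1582] lip [-0.005  0.   ] row [0.0552, 0, 0.0053, 0, -17, 0]
th 92 tau 2 tcp [-0.0095  0.1587] lip [-0.005  0.   ] row [0.0662, 0, 0.0089, 0, -19, 0]
th 96 tau 0 tcp [0.002  0.1585] lip [-0.005  0.   ] row [0.0769, 0, 0.0132, 0, -21, 0]
th 100 tau 0 tcp [0.0139 0.1571] lip [-0.005  0.001] row [0.0875, 0, 0.0188, 0, -21, 0]
th 104 tau 0 tcp [0.0257 0.1549] lip [-0.005  0.001] row [0.0977, 0, 0.0251, 0, -21, 0]
```

```bash
python3 -m creep '[[0.008,0,-0.0005,0,-3,0],[0.016,0,-0.0005,0,-5,0],[0.0245,0,0,0,-8,0],[0.033,0,0.0006,0,-11,0],[0.041,0,0.0018,0,-14,0],[0.0495,0,0.0037,0,-16,0],[0.058,0,0.0062,0,-17,0],[0.066,0,0.009,0,-19,0]]'
python3 rel.py -0.0095 0.0 0.1587 2
python3 - <<'E'
from lip import *
im2=lip(); cv2.imwrite("pics/s6.png",cv2.resize(im2[110:290,330:550],(660,540)))
E
```

```text
clock: 12.9
tcp_pos: [0.5603, 0.1937, 0.1555]
orientation: [-0.013, 0.681, 0.732, 0.011]
wrist_force: [0.5, 0.2, 0.4]
finger_gap: 0.0853
t 12.9 world [0.5603 0.1937 0.1555] stand-frame [-0.0063, -0.0001] target [0.561 0.191 0.159]
shift [-0.0031  0.0001 -0.0033] turn [-0.07  0.01  0.1 ] J [ 0.18   0.374 -0.055  1.139  0.035  1.678] F [0.5 0.2 0.4]
all 1626 x [-0.025  0.05 ] y [-0.089  0.116] z [0.012 0.195] slope deg 4.9
y>.1 534 x [-0.023  0.004] y [0.1   0.117] z [0.014 0.177] slope deg 54.8
```

View pics/s6.png

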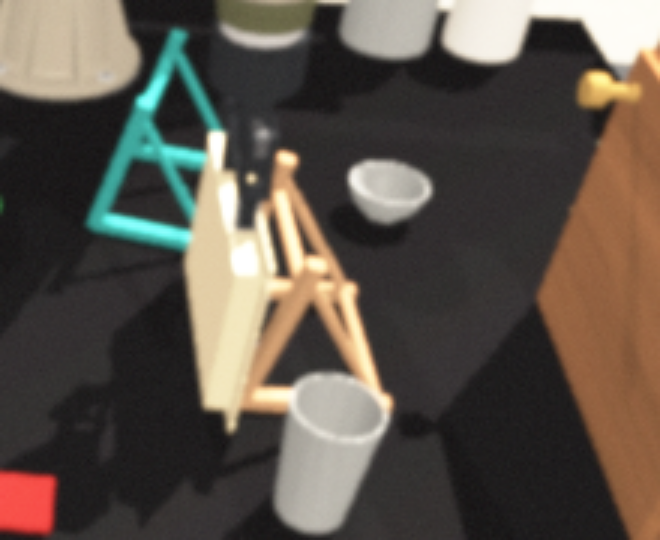

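The thali is up at about 92°, standing on its stand-side edge, with the fingers behind the top flange (tip at about (248,230)). I ease it back onto the posts.

```bash
python3 -m creep '[[0.004,0,0,0,0,0],[0.008,0,0,0,-1,0],[0.012,0,0,0,-2,0],[0.016,0,0.0005,0,-3,0],[0.02,0,0.001,0,-4,0],[0.024,0,0.002,0,-5,0],[0.028,0,0.003,0,-6,0],[0.03,0,0.003,0,-6,0]]'
python3 rel.py 0.026 0.0 0.155 -4; python3 lip.py
```

```text
clock: 13.75
tcp_pos: [0.5579, 0.2252, 0.1537]
orientation: [0.026, 0.679, 0.733, -0.024]
wrist_force: [-0.2, 0.3, 0.1]
finger_gap: 0.0851
t 13.75 world [0.5579 0.2252 0.1537] stand-frame [0.0253, -0.0003] target [0.558 0.226 0.155]
shift [ 0.0006  0.0003 -0.0013] turn [-0.01  0.03  0.27] J [ 0.285  0.413 -0.002  1.17  -0.069  1.78 ] F [-0.2  0.3  0.1]
all 2238 x [-0.021  0.043] y [-0.096  0.116] z [0.013 0.193] slope deg 64.6
y>.1 570 x [-0.016  0.039] y [0.1   0.117] z [0.014 0.172] slope deg 69.1
```

No contact force is left, so it appears to have settled. I withdraw the fingers back and up, then look.

```bash
python3 -m creep '[[-0.003,0,0,0,0,0],[-0.006,0,-0.001,0,0,0],[-0.008,0,-0.006,0,0,0],[-0.01,0,-0.015,0,0,0],[-0.012,0,-0.03,0,0,0],[-0.02,0,-0.055,0,0,0],[-0.04,0,-0.08,0,0,0],[-0.06,0,-0.1,0,0,0]]'
python3 -m creep '[[-0.03,0,-0.02,0,2,0],[-0.07,0,-0.04,0,4,0],[-0.11,0,-0.04,0,4,0],[-0.15,0,-0.04,0,4,0],[-0.19,0,-0.04,0,4,0],[-0.22,0,-0.04,0,4,0],[-0.22,0,-0.04,0,4,0],[-0.22,0,-0.04,0,4,0]]'
python3 - <<'E'
from lip import *
im=lip(); t,d=env.read_camera("top")
np.savez("fin.npz",im=im,t=t,d=d)
cv2.imwrite("pics/s7.png",np.hstack([cv2.resize(im[110:290,330:550],(396,324)),cv2.resize(t[100:260,170:366],(396,324))]))
print(env.get_state()["tcp_pos"],env.get_state()["wrist_force"])
E
```

```text
clock: 14.6
tcp_pos: [0.5625, 0.1711, 0.2605]
orientation: [0.026, 0.68, 0.733, -0.023]
wrist_force: [0.3, 0.2, 0.3]
finger_gap: 0.0855
clock: 15.4
tcp_pos: [0.5782, -0.0454, 0.3139]
orientation: [0.0, 0.681, 0.732, 0.0]
wrist_force: [-0.7, 0.6, 0.3]
finger_gap: 0.0856
all 2461 x [-0.02   0.049] y [-0.098  0.116] z [0.014 0.174] slope deg 63.2
y>.1 581 x [-0.017  0.039] y [0.1   0.117] z [0.014 0.173] slope deg 68.9
[ 0.57812729 -0.04390638  0.31368332] [-0.05495551 -0.16407122  0.31437964]
```

View pics/s7.png

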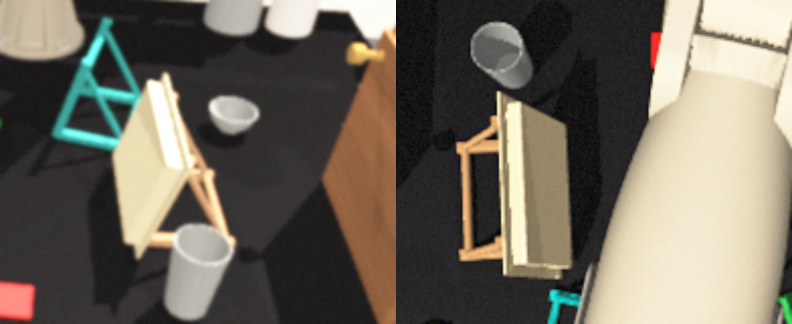

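The thali leans on both posts, underside out, with the hand clear. I check lean, yaw and lip numerically by fitting a plane to the underside in top depth.

Run:
```python
from h import *
w=np.array([.9975,.071,0]); xs=np.array([-.071,.9975,0]); O=np.array([.56,.2,0])
f=np.load("fin.npz")
def stand(P): return np.stack([(P-O)@xs,(P-O)@w,P[...,2]],-1)
S=stand(cloud(env.camera_params("top"),f["d"]))
m=(abs(S[...,1])<.12)&(S[...,0]>-.06)&(S[...,0]<.06)&(S[...,2]>.04)&(S[...,2]<.14)&(f["d"]>0)
Q=S[m]; A=np.c_[Q[:,1:],np.ones(len(Q))]; k=np.ones(len(Q),bool)
for _ in range(8):
    c=np.linalg.lstsq(A[k],Q[k,0],rcond=None)[0]; r=Q[:,0]-A@c; k=abs(r)<max(.003,1.5*np.median(abs(r[k])))
print("n",k.sum(),"lean deg",np.degrees(np.arctan(c[1])).round(2),"yaw deg",np.degrees(np.arctan(c[0])).round(2),"underside x at z=0",c[2].round(4),"-> lip x ~",(c[2]+.024/np.cos(np.arctan(c[1]))).round(4))
q=S[(abs(S[...,1])<.16)&(S[...,0]>.0)&(S[...,0]<.06)&(S[...,2]>.155)&(S[...,2]<.19)]
print("top flange y range",np.percentile(q[:,1],[1,99]).round(3),"x",np.median(q[:,0]).round(3),"z max",np.percentile(q[:,2],98).round(3))
```

```text
n 1101 lean deg 14.03 yaw deg 0.11 underside x at z=0 -0.0275 -> lip x ~ -0.0028
top flange y range [-0.119  0.108] x 0.029 z max 0.177
```

Lean is 14.0°, yaw 0.1°, lip at about −3 mm, centred within about 6 mm, and the top edge is at about 177 mm. The robot is clear, so I hand in.

```bash
python3 -c "
from workcell import env
print(env.get_state()['clock'],env.hand_in())"
```

```text
the job is handed in; nothing more can be done
15.5 None
```

The thali now stands on its former stand-side long edge and leans against both posts of the wooden stand, eating side in. I handed the job in at 15.5 s of the 48 s allowed; the hand-in gives no verdict.

**What I did:** I pushed the thali flat with the open fingers until it sat square against the stand foot. I then tilted the tool 45°, hooked the fingers under the near flange, tipped the thali up slowly, eased it onto the posts and withdrew.

**Checks:**
- **Flat against the stand:** the far lip read about +5.6 mm past the foot line, within 1° of square.
- **Final pose:** lean was 14.0°, yaw 0.1° and the lip about −3 mm from the foot line. It is centred within about 6 mm, with the top edge at about 177 mm.
- **Hand clear:** the wrist force was near zero after I withdrew.

**Disagreements and things I did not measure:**
- **First hook attempt:** it came in about 5 mm too high, so I backed off and repeated it.
- **Angle reading at the stand:** one top-view reading there gave about −2.5° of yaw. I put it down to stand pixels in the mask, and the next reading gave under 1°.
- **Final lean:** the rough slope from the scene view was 69° (about 21° of lean). That mask mixed faces, so I went by the plane fit.
- **Bystanders:** I looked at those in view in the pictures but did not re-measure their positions at the end.

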